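Tip the tall offcut into its marking bay

TASK

Of the two pine offcuts standing on end on the marking-out board, push the taller one gently near its top so that it tips over and comes to rest lying flat in its own taped bay, its top end towards the stop batten but not yet touching it. Then push it by its foot end until it is snug and square against the batten, still between the tape lines, and draw back. Only push, never lift it; leave the shorter offcut standing and everything else where it is.

Things in the scene. Friction and masses are not known exactly. Their poses are not given: they have to be found in the camera images.
- board: Marking-out board: flat grey panel fixed to the bench, 310 (x) x 440 (y) x 12 thick. Origin at the centre of its underside, on the bench top (z = 0); z up. A stop batten crosses it near its +y end; white tape outlines two bays that run along y from the batten. An offcut stands at the -y end of each bay, at about y = -120, and would fall along +y.
- stop (a point): Point on the batten's flat face, which looks to the board's -y: midway along the batten, level with the panel's upper surface, at x = 0, y = +115 in the board's frame. Fixed wooden batten, 290 long (x), 28 wide, 22 high above the panel.
- bay_a (a point): Centre, on the panel's surface, of the taped bay at x = -70 of the board (y = -8). Inside the 9 wide white tapes the bay is 110 wide (x) and about 246 long (y = -131 to the batten at +115). The tape is flat. Axes as the board's.
- bay_b (a point): Centre, on the panel's surface, of the other taped bay, at x = +70, y = -8 of the board; same size and axes as bay_a.
- tall: The taller pine offcut, standing in either bay: 70 wide (x) x 28 thick (y) x 170 tall (z), 0.12 to 0.23 kg. Origin at the centre of its foot. At the start its axes are within 0.06 rad of the board's. Pushed high it pivots on its foot's edge and falls by itself once leaned 10 degrees; may slide up to 20 on landing. Lying as wanted, y points down, z to the batten. It slides on the panel at 1 to 2 N.
- tall_mid (a point): Middle of the taller offcut, 85 from either end.
- tall_top (a point): Centre of the taller offcut's top end face, the end that finally meets the batten.
- short: The shorter offcut: same 70 x 28 section, same pine, 110 tall, standing in the other bay, 0.11 kg. Origin at the centre of its foot. To be left standing.
- glue: White glue bottle with orange cap, 44 diameter, 130 tall, standing on the board behind (+y of) the batten. Origin under its centre.
- jar: Glass screw jar with steel lid, 52 diameter, 70 tall, standing on the board behind the batten. Origin under its centre.
- hammer: Hammer lying on the bench on the robot's left. Origin under its middle.
- driver: Screwdriver with blue handle lying on the bench on the robot's right. Origin under its middle.
- tape: Yellow tape measure, 70 x 40 x 65 high, on the left of the bench. Origin under its centre.
- carton: Cardboard carton of screws, 100 x 70 x 50 high, on the right of the bench. Origin under its centre.

How it is judged:
On the way, in this order (a step that is already met when the one before it is completed fails the run):
1. the taller offcut has been tipped over and lies flat and still in its bay, top end towards the batten and at least 5 mm short of it (angle between tall's own y axis and vertical above 3.04 rad and height (world z) of tall_mid below 0.036 m and (x of tall_mid in the frame of board between -0.1 and -0.04 m or x of tall_mid in the frame of board between 0.04 and 0.1 m) and y of tall_mid in the frame of board above -0.05 m and y of tall_top in the frame of board below 0.11 m and linear speed of tall below 0.02 m/s), for 0.2 s.
2. the offcut has been pushed up snug and square against the batten, between the tape lines (angle between tall's own y axis and vertical above 3.04 rad and height (world z) of tall_mid below 0.036 m and (x of tall_mid in the frame of board between -0.094 and -0.046 m or x of tall_mid in the frame of board between 0.046 and 0.094 m) and (x of tall_top in the frame of board between -0.096 and -0.044 m or x of tall_top in the frame of board between 0.044 and 0.096 m) and y of tall_top in the frame of board above 0.11 m and angle between the x axis of tall and the x axis of board, either way round below 0.07 rad), for 0.2 s.
At the end, for the whole second after the job is handed in: Taller offcut flat in its bay, top end within 5 mm of the batten, square within 0.07 rad, middle within 24 mm and top end within 26 mm of the bay's centre line, at rest; shorter one upright, moved under 15 mm; all other loose things moved under 30 mm (all of step 2 and linear speed of tall below 0.01 m/s and angle between short's own z axis and vertical below 0.1 rad and distance of short from where it was at the start of the episode below 0.015 m and distance of each of glue, jar, hammer, driver, tape, carton from where it was at the start of the episode below 0.03 m); the robot touches nothing.
It fails at once if the taller offcut is lifted (middle more than 20 mm higher than when standing, or its foot more than 45 mm over the bench) (height (world z) of tall_mid above 0.117 m or height (world z) of tall above 0.045 m).
It fails at once if the taller offcut is squeezed or shoved hard (over 40 N) (contact force between the fingers and tall above 40 N).
It fails at once if the shorter offcut is knocked over or shifted (angle between short's own z axis and vertical above 0.25 rad or distance of short from where it was at the start of the episode above 0.02 m).
It fails at once if another thing is disturbed by more than 30 mm (distance of any of glue, jar, hammer, driver, tape, carton from where it was at the start of the episode above 0.03 m).
It also fails if it takes over 42 s, if anything falls off the work surface, if the arm or the gripper's body presses on something with over 40 N, if the wrist force passes 120 N, or if a joint passes its speed limit or range.

ROBOT

A 6-joint arm with a two-finger parallel gripper is mounted at the origin on the work surface. World frame = base frame: x ahead of the robot, y to its left, z up, the work surface at z = 0. Lengths are in m, angles in rad, forces in N, time in s.
With the tool pointing down it reaches from about 0.35 to 0.775 m from the base axis. Payload 5.5 kg.
Tool frame: the origin (TCP) lies midway between the tips of the shut fingers; the grasp point (between the pads) lies ctrl.tcp_to_grasp behind it (ctrl.tcp_to_grasp is the distance from the TCP to the grasp point, in m); x points along the fingers, y is the direction in which the jaws open and shut, and the axes are right-handed (so a half turn about x gives the same grasp; the last joint's range is limited). The gripper opens to 85 mm and grips with 20 to 120 N. Pads are 22 mm wide; open, the fingers measure 114 mm over their backs; the gripper's body (76 mm by 85 mm) begins 54 mm behind the grasp point. The pads swing forward as they close: fully open they stand 13 mm farther back than shut.
Start: joints at [-1.419, 0.313, 0.046, 1.304, 0, 1.431], TCP at [0.165, -0.551, 0.194] pointing down, gripper open.
Joint ranges: [-2.76, 2.76], [-0.86, 1.69], [-1.03, 1.26], [-2.2, 2.34], [-1.47, 1.5], [-3.14, 3.14]. Speed limits (rad/s): [2.57, 2.57, 3.14, 3.14, 3.14, 3.14].

INTERFACE

Orientations are given as a rotation vector (axis times angle).
In Python, from bench import ctrl gives the robot as it stands. The module is installed in compiled form; this text tells all that it offers.
- The arm moves only by the tool play_rows, never from a script. Its argument "motion" is a list of rows, each a list of 3 entries, a list of its own where there are three numbers: the shift along the tool's x, y, z in mm, then the turn, a rotation vector about the tool's x, y, z in units of 5 degrees (1.0 is 5 degrees), then the closure in counts, from 0 (fully open) to 255 (shut). A call has exactly 8 rows; each row shifts and turns the commanded pose from where the row before left it, along the tool's axes as they then stand; what a row does not reach is not made up. A row lasts 1/8 s, in which the tool goes at most 62.5 mm and 10.7 degrees, less where a joint would pass 70% of its speed; a pose out of reach is approached as far as the arm can. A call with a gripper value outside its range is refused whole. The fingers move at their own pace and stop on an object; "squeeze" is the grip in N (left out, the last holds). Time passes only in rows, so rows that do not move let the fingers close, or fill a call up. It gives the time, the measured TCP pose, the force and the opening at its end, in the units of the state.
- ctrl.get_state(): the state, without advancing time (a new reading comes with each control period).
- ctrl.get_image(name): name is "scene" or "top"; returns the picture (420x560x3 uint8, red, green, blue); there is no depth.
- ctrl.camera_params(name): a dict with "fx", "fy", "cx", "cy" (pixels), "R" (3x3) and "t" (3): a world point X has camera coordinates R X + t. Camera axes: x right, y down, z forward; pixel columns grow to the right and rows downward; lengths in m; the calibration is good to about 2 mm. A picture is of the moment at which its call begins. camera_params takes no time and is no camera call.
- ctrl.close_job(): hands the job in, once; it reports no verdict.
The state is a dict: "t": time; "qpos": joint angles; "dq": joint speeds; "joint_efforts": joint torques, N m; "tool_pos": TCP position; "orientation": TCP orientation; "wrist_force": force on the tool from outside, world axes, zero at the start; "ft_torque": the same for the moment, N m; "grip_width": opening from 0.0 (shut) to 1.0 (fully open).
Only numpy, scipy, OpenCV 4.12 (cv2) and the standard library are available. Lean on these libraries where they do the work, as an engineer would, in place of code of your own. Each camera call takes 0.05 s, during which the arm holds its last target.

## Working session

There is one attempt and no reset: what is moved stays moved. The work goes in short steps, Python scripts to look and compute and a tool call to move; the robot and the scene stay as the last step left them, time stands still between calls to the robot, and variables do not carry over. Pictures are saved under pics/ and viewed, and the job is handed in when it is done.

Besides the shell and the picture viewer there is one more tool, called as name(argument=value, ...) on one line, values as JSON. play_rows: Moves the arm, as the interface text tells. Its arguments: {"type":"object","properties":{"motion":{"type":"array","items":{"type":"array"}},"squeeze":{"type":"number"}},"required":["motion"]}

```bash
mkdir -p pics
python3 - <<'E'
from bench import ctrl
import cv2,json
for n in("scene","top"):
    im=ctrl.get_image(n); cv2.imwrite(f"pics/{n}0.png",im[:,:,::-1]); p=ctrl.camera_params(n); print(n,p)
print(ctrl.get_state(),ctrl.tcp_to_grasp)
E
```

```text
scene {'fx': 541.0854179922288, 'fy': 541.0854179922288, 'cx': 271.03199212020473, 'cy': 204.47056408346216, 'R': array([[ 0.74424334,  0.66777313, -0.01344946],
       [ 0.55372461, -0.62814442, -0.54664764],
       [-0.37348481,  0.39939157, -0.83725472]]), 't': array([-0.40781557, -0.23505688,  1.76344864])}
top {'fx': 468.9419342185042, 'fy': 468.9419342185042, 'cx': 280.41582035307704, 'cy': 208.40372621861627, 'R': array([[-0.0034255 , -0.99995722,  0.00859216],
       [-0.99161521,  0.00228673, -0.12920546],
       [ 0.12918028, -0.00896271, -0.99158062]]), 't': array([-0.03268558,  0.54219149,  1.6183796 ])}
{'t': 0.1, 'qpos': array([-1.41860201e+00,  3.13922950e-01,  4.50970862e-02,  1.30360086e+00,
       -1.22148520e-05,  1.43120871e+00]), 'dq': array([-0.00054694, -0.00197295,  0.00224459,  0.00075197,  0.00087189,
        0.00017002]), 'joint_efforts': array([ 2.69262200e-03, -4.81724060e+01,  2.99245101e+01,  1.27145709e-02,
       -3.45994056e-05,  1.63412000e-05]), 'tool_pos': array([ 0.16531904, -0.55018539,  0.19330127]), 'orientation': array([ 2.06536363,  0.30517914, -2.06541058]), 'wrist_force': array([ 0.0305056 , -0.59843791, -0.72860592]), 'ft_torque': array([ 0.02054517, -0.00831523,  0.03268651]), 'grip_width': 1.002512138143907} 0.0187
```

View pics/scene0.png

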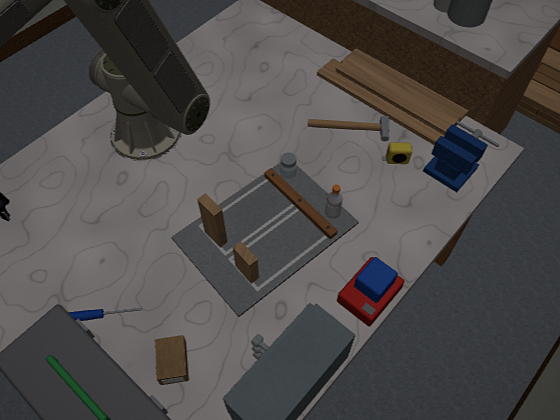

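View pics/top0.png

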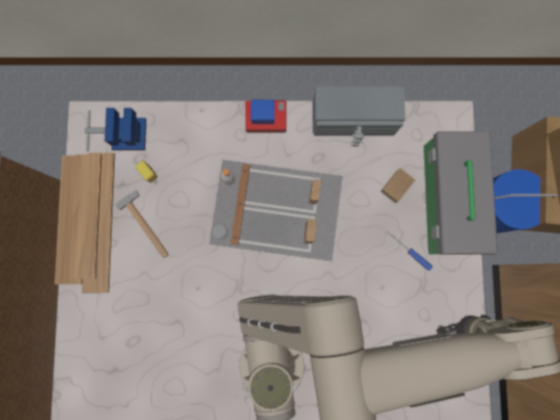

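The taller offcut is in the near bay (scene (212,220), top (310,230)), and the shorter is in the far bay (scene (245,262), top (316,190)). The batten is at the left in the top view. Next I'll measure the board.

```bash
cat > h.py <<'E'
import numpy as np, cv2
from bench import ctrl
def ray(n,px,z):
    p=ctrl.camera_params(n);R=p["R"];t=p["t"]
    px=np.atleast_2d(px).astype(float)
    d=np.c_[(px[:,0]-p["cx"])/p["fx"],(px[:,1]-p["cy"])/p["fy"],np.ones(len(px))]@R
    c=-R.T@t
    return c+d*((z-c[2])/d[:,2])[:,None]
def proj(n,X):
    p=ctrl.camera_params(n);c=np.atleast_2d(X)@p["R"].T+p["t"]
    return np.c_[p["fx"]*c[:,0]/c[:,2]+p["cx"],p["fy"]*c[:,1]/c[:,2]+p["cy"]]
E
python3 - <<'E'
import cv2
a=cv2.imread("pics/top0.png")[150:270,200:355];cv2.imwrite("pics/topc.png",cv2.resize(a,None,fx=5,fy=5,interpolation=2))
a=cv2.imread("pics/scene0.png")[150:320,165:365];cv2.imwrite("pics/scenec.png",cv2.resize(a,None,fx=3.5,fy=3.5,interpolation=2))
E
```

```text
(no output)
```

View pics/topc.png

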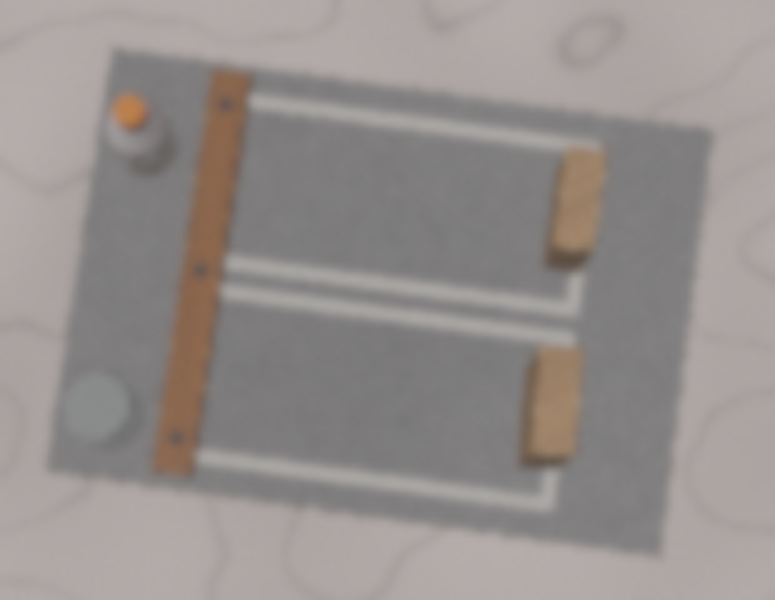

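View pics/scenec.png

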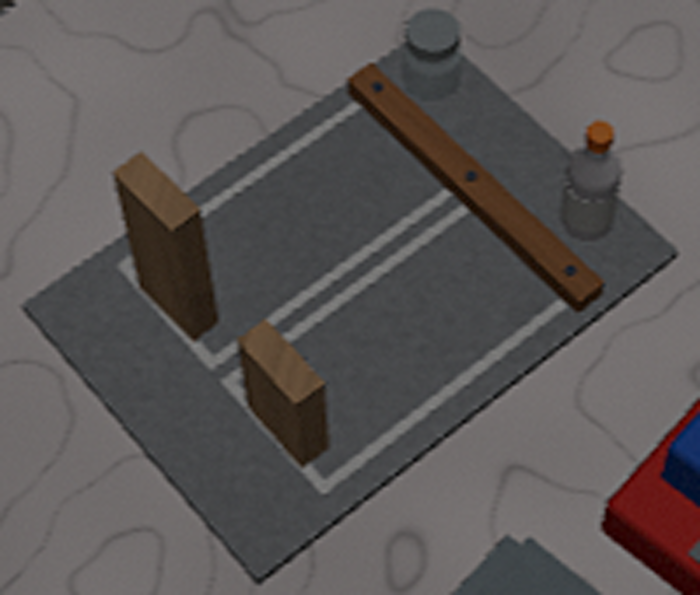

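Top crop: board corners are at about (112,50), (712,130), (660,553) and (48,470). The tall offcut's top face is at about (555,405). I'll turn these into poses.

```bash
cat > m.py <<'E'
from h import *
k=np.array([[112,50],[712,130],[660,553],[48,470]])
W=ray("top",(k+.5)/5+[200,150]-.5,.012)[:,:2]
# board coords: order (x+,y+),(x+,y-),(x-,y-),(x-,y+)
B=np.array([[155,220],[155,-220],[-155,-220],[-155,220]])/1000
print(W, np.linalg.norm(W-np.roll(W,1,0),axis=1))
c=W.mean(0);H=B.T@(W-c);U,S,Vt=np.linalg.svd(H);R=(U@Vt).T
th=np.arctan2(R[1,0],R[0,0]);print("board",c,th,np.abs(W-c-B@R.T).max())
# check with tape corners (scene)
ks=np.array([[25,308],[258,580],[678,253]])/3.5+[165,150]
Ws=ray("scene",ks,.012)[:,:2];print("scene corners in board",(Ws-c)@R)
im=cv2.imread("pics/top0.png");big=cv2.resize(im[150:270,200:355],None,fx=5,fy=5,interpolation=2)
hsv=cv2.cvtColor(big,cv2.COLOR_BGR2HSV)
m=((hsv[...,0]>8)&(hsv[...,0]<22)&(hsv[...,1]>60)&(hsv[...,2]>135)).astype(np.uint8)
m[:,:300]=0
for ct in cv2.findContours(m,0,1)[0]:
    if cv2.contourArea(ct)<1000: continue
    bx=cv2.boxPoints(cv2.minAreaRect(ct)); print("px",bx)
    z=.182 if bx[:,1].mean()>300 else .122
    w=ray("top",(bx+.5)/5+[200,150]-.5,z)[:,:2]; 
    e=np.roll(w,-1,0)-w; L=np.linalg.norm(e,axis=1);i=L.argmax()
    a=np.arctan2(e[i,1],e[i,0]);print("centre w",w.mean(0),"board",(w.mean(0)-c)@R,"L",L,"ang rel",(a-th+np.pi/2)%np.pi-np.pi/2)
# scene top face tall
kt=np.array([[114,172],[140,153],[203,210],[175,230]])/3.5+[165,150]
w=ray("scene",kt,.182)[:,:2];print("scene tall top board",(w-c)@R,((w-c)@R).mean(0))
np.save("b.npy",np.r_[c,th])
E
python3 m.py
```

```text
[[ 0.72387094  0.17651519]
 [ 0.66416191 -0.25741124]
 [ 0.36037659 -0.21446167]
 [ 0.4201613   0.21790172]] [0.30651654 0.4380152  0.30680643 0.43647716]
board [ 0.54214269 -0.019364  ] -0.1373607613749197 0.0019361988995350299
scene corners in board [[-0.14927761 -0.21757668]
 [ 0.15506307 -0.21806411]
 [ 0.15754995  0.21892786]]
px [[529.62354 451.8941 ]
 [537.6765  347.20587]
 [581.18823 350.55292]
 [573.13525 455.24115]]
centre w [ 0.45380501 -0.12934982] board [-0.07244533 -0.12104585] L [0.06728272 0.02795395 0.06728244 0.02779185] ang rel 0.05022703700349873
px [[550.7475  245.66861]
 [563.94696 147.99283]
 [605.24677 153.57388]
 [592.0473  251.24966]]
centre w [ 0.59459208 -0.15055871] board [ 0.06991975 -0.12277711] L [0.06723414 0.02806551 0.0672246  0.02791139] ang rel -0.006907384015269136
scene tall top board [[-0.10333571 -0.13540863]
 [-0.1044767  -0.11073605]
 [-0.033941   -0.10580437]
 [-0.03352724 -0.13162824]] [-0.06882016 -0.12089432]
```

```bash
cat > plan.py <<'E'
from h import *
from scipy.spatial.transform import Rotation as Ro
c0,c1,th=np.load("b.npy");Rb=np.array([[np.cos(th),-np.sin(th)],[np.sin(th),np.cos(th)]])
def b2w(x,y): return Rb@[x,y]+[c0,c1]
def w2b(p): return (np.asarray(p)[:2]-[c0,c1])@Rb
def st():
    s=ctrl.get_state();T=Ro.from_rotvec(s["orientation"]);print("t",s["t"],"tcp",s["tool_pos"].round(4),"board",w2b(s["tool_pos"]).round(4),"F",s["wrist_force"].round(2),"w",round(float(s["grip_width"]),3))
    return s,T
def plan(bx,by,z,dth=0.):
    """shift in current tool frame (mm), turn in 5deg units (apply after shift / final)"""
    s,T=st();a=th+dth
    best=None
    for sg in(1,-1):
        x=np.array([0,0,-1.]);y=sg*np.array([np.cos(a),np.sin(a),0]);
        D=Ro.from_matrix(np.c_[x,y,np.cross(x,y)]);r=(T.inv()*D).as_rotvec()
        if best is None or np.linalg.norm(r)<np.linalg.norm(best[0]): best=(r,D)
    r,D=best;d=np.r_[b2w(bx,by),z]-s["tool_pos"]
    print("tool axes\n",T.as_matrix().round(3))
    print("turn units",(np.degrees(r)/5).round(2),"| shift mm now-axes",(T.inv().apply(d)*1000).round(1),"| after-turn axes",(D.inv().apply(d)*1000).round(1),"qpos",s["qpos"].round(2))
E
python3 -c "
from plan import *
plan(-.072,-.195,.195,.04)"
```

```text
t 0.1 tcp [ 0.1653 -0.5502  0.1933] board [-0.3006 -0.5774] F [ 0.03 -0.6  -0.73] w 1.003
tool axes
 [[-0.     0.288 -0.958]
 [ 0.002 -0.958 -0.288]
 [-1.    -0.002 -0.   ]]
turn units [-1.354e+01 -1.000e-02  1.000e-02] | shift mm now-axes [  -1.2 -252.6 -367. ] | after-turn axes [  -1.7  243.7 -373. ] qpos [-1.42  0.31  0.05  1.3  -0.    1.43]
```

play_rows(motion=[[[0, 0, 0], [-1.7, 0, 0], 140], [[0, 0, 0], [-1.7, 0, 0], 140], [[0, 0, 0], [-1.7, 0, 0], 140], [[0, 0, 0], [-1.7, 0, 0], 140], [[0, 0, 0], [-1.7, 0, 0], 140], [[0, 0, 0], [-1.7, 0, 0], 140], [[0, 0, 0], [-1.7, 0, 0], 140], [[0, 0, 0], [-1.64, 0, 0], 140]], squeeze=20)

```text
t: 1.1
tool_pos: [0.1653, -0.5503, 0.1935]
orientation: [1.278, 1.165, -1.277]
wrist_force: [0.1, 1.0, 0.2]
grip_width: 0.453
```

play_rows(motion=[[[0, 30, -46], [0, 0, 0], 140], [[0, 30, -46], [0, 0, 0], 140], [[0, 30, -46], [0, 0, 0], 140], [[0, 30, -46], [0, 0, 0], 140], [[0, 30, -46], [0, 0, 0], 140], [[0, 30, -46], [0, 0, 0], 140], [[0, 30, -46], [0, 0, 0], 140], [[0, 0, 0], [0, 0, 0], 140]])

```text
t: 2.1
tool_pos: [0.4071, -0.2476, 0.1938]
orientation: [1.277, 1.166, -1.276]
wrist_force: [-1.8, 0.4, 0.9]
grip_width: 0.455
```

```bash
python3 -c "
from plan import *
plan(-.072,-.175,.160,.04)
cv2.imwrite('pics/s1.png',ctrl.get_image('scene')[:,:,::-1]);cv2.imwrite('pics/t1.png',ctrl.get_image('top')[:,:,::-1])"
```

```text
t 2.1 tcp [ 0.4071 -0.2476  0.1938] board [-0.1025 -0.2445] F [-1.85  0.41  0.86] w 0.455
tool axes
 [[-0.     0.996 -0.091]
 [ 0.001 -0.091 -0.996]
 [-1.    -0.    -0.001]]
turn units [ 0.07 -0.01  0.  ] | shift mm now-axes [ 33.9  33.7 -68. ] | after-turn axes [ 33.8  33.3 -68.3] qpos [-0.72  0.12 -0.2   1.25  0.    0.95]
```

play_rows(motion=[[[5, 7, -9], [0, 0, 0], 140], [[5, 7, -9], [0, 0, 0], 140], [[5, 7, -9], [0, 0, 0], 140], [[5, 6, -9], [0, 0, 0], 140], [[5, 6, -9], [0, 0, 0], 140], [[5, 0, -9], [0, 0, 0], 140], [[4, 0, -8], [0, 0, 0], 140], [[0, 0, 0], [0, 0, 0], 140]])

```text
t: 3.2
tool_pos: [0.4442, -0.1914, 0.1598]
orientation: [1.28, 1.163, -1.28]
wrist_force: [-0.3, 0.3, -0.8]
grip_width: 0.449
```

```bash
python3 -c "
from plan import *
plan(-.072,-.146,.160,.04)
a=ctrl.get_image('scene');cv2.imwrite('pics/s2.png',cv2.resize(a[100:320,120:370],None,fx=3,fy=2.7)[:,:,::-1])"
```

```text
t 3.2 tcp [ 0.4442 -0.1914  0.1598] board [-0.0734 -0.1838] F [-0.31  0.29 -0.76] w 0.449
tool axes
 [[-0.001  0.995 -0.096]
 [ 0.    -0.096 -0.995]
 [-1.    -0.001 -0.   ]]
turn units [ 0.01 -0.    0.01] | shift mm now-axes [ -0.2   3.  -37.7] | after-turn axes [ -0.2   2.9 -37.7] qpos [-0.57  0.15 -0.25  1.17 -0.    1.09]
```

View pics/s2.png

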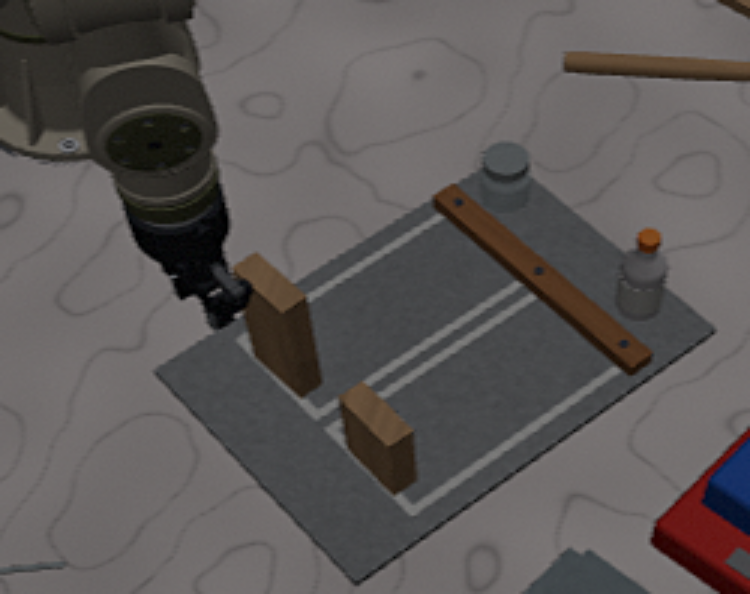

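The fingers stand behind the top of the taller offcut, pointing at its -y face (picture (235,300)). I'll approach gently.

play_rows(motion=[[[0, 2, -5], [0, 0, 0], 140], [[0, 0, -5], [0, 0, 0], 140], [[0, 0, -5], [0, 0, 0], 140], [[0, 0, -4], [0, 0, 0], 140], [[0, 0, -4], [0, 0, 0], 140], [[0, 0, -4], [0, 0, 0], 140], [[0, 0, -4], [0, 0, 0], 140], [[0, 0, -4], [0, 0, 0], 140]])

```text
t: 4.25
tool_pos: [0.45, -0.1573, 0.1601]
orientation: [1.281, 1.162, -1.281]
wrist_force: [-1.1, 0.1, -0.3]
grip_width: 0.45
```

play_rows(motion=[[[0, 0, -3], [0, 0, 0], 140], [[0, 0, -3], [0, 0, 0], 140], [[0, 0, -3], [0, 0, 0], 140], [[0, 0, -3], [0, 0, 0], 140], [[0, 0, -3], [0, 0, 0], 140], [[0, 0, -3], [0, 0, 0], 140], [[0, 0, -2], [0, 0, 0], 140], [[0, 0, 0], [0, 0, 0], 140]])

```text
t: 5.25
tool_pos: [0.452, -0.1375, 0.1601]
orientation: [1.28, 1.162, -1.28]
wrist_force: [0.3, -0.4, 0.5]
grip_width: 0.451
```

```bash
python3 -c "
from plan import *
st()
a=ctrl.get_image('scene');cv2.imwrite('pics/s3.png',cv2.resize(a[100:320,120:370],None,fx=3,fy=2.7)[:,:,::-1])"
```

```text
t 5.25 tcp [ 0.452  -0.1375  0.1601] board [-0.0732 -0.1294] F [ 0.34 -0.44  0.54] w 0.451
```

View pics/s3.png

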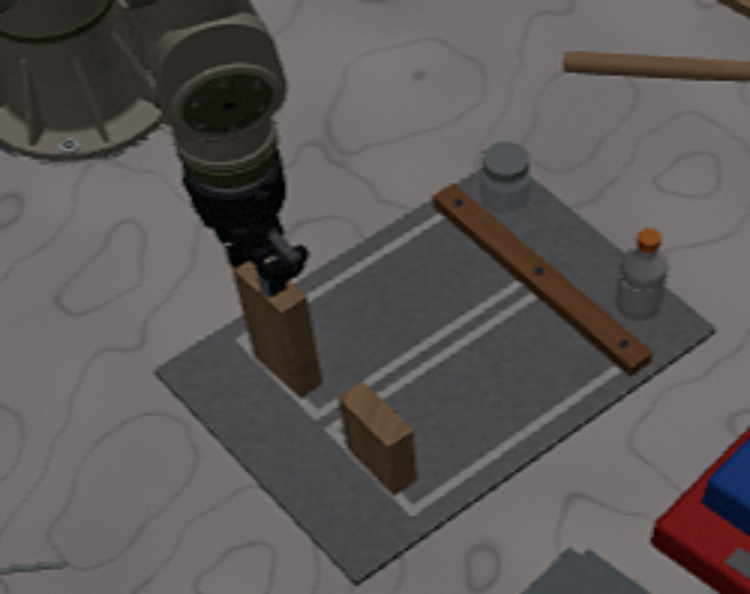

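```bash
python3 -c "
from plan import *
s,T=st()
p=proj('scene',s['tool_pos']);print((p-[120,100])*[3,2.7])
for y in(-.135,-.107):
  for x in(-.106,-.037):
    print(x,y,((proj('scene',np.r_[b2w(x,y),.182])-[120,100])*[3,2.7]).round())
a=ctrl.get_image('scene');cv2.imwrite('pics/s4.png',cv2.resize(a[165:260,185:250],None,fx=8,fy=6,interpolation=2)[:,:,::-1])
a=ctrl.get_image('top');cv2.imwrite('pics/t4.png',cv2.resize(a[170:310,220:360],None,fx=4,fy=4,interpolation=2)[:,:,::-1])"
```

```text
t 5.3 tcp [ 0.4519 -0.1376  0.1601] board [-0.0732 -0.1295] F [-0.25  0.46 -0.25] w 0.452
[[261.97237636 296.74127555]]
-0.106 -0.135 [[231. 266.]]
-0.037 -0.135 [[279. 312.]]
-0.106 -0.107 [[257. 250.]]
-0.037 -0.107 [[306. 296.]]
```

View pics/s4.png

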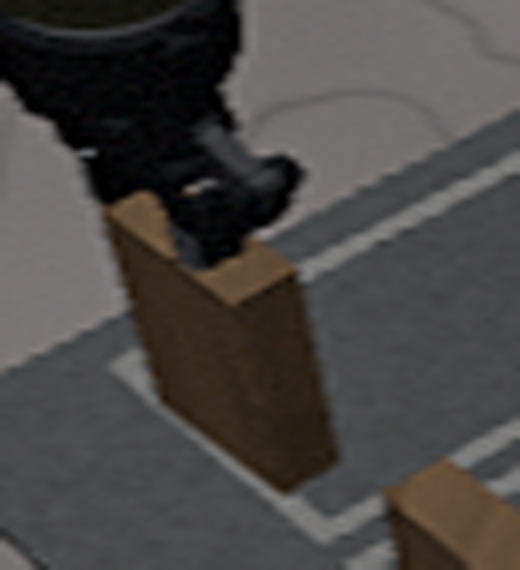

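View pics/t4.png

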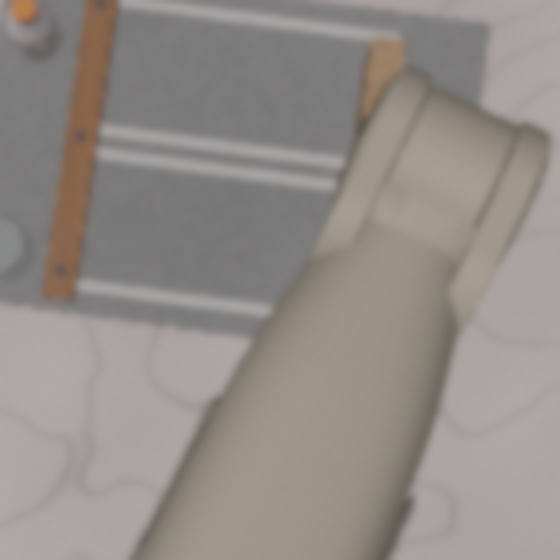

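```bash
python3 -c "
from plan import *
p=proj('scene',[.4442,-.1914,.1598]);print((p-[120,100])*[3,2.7], proj('scene',[.4442,-.1914,.1698])-p)
for sx in (.026,-.026): print((proj('scene',[.4442+sx,-.1914-.096*sx,.1668])-[120,100])*[3,2.7])
a=cv2.imread('pics/s2.png')[180:360,130:350];cv2.imwrite('pics/s5.png',cv2.resize(a,None,fx=3.5,fy=3.3))
a=cv2.imread('pics/s2.png').astype(int);b=cv2.imread('pics/s3.png').astype(int);d=abs(a-b).sum(2);print(d[300:420,230:330].max(1))
"
```

```text
[[210.67557929 328.17395365]] [[-0.54341254 -2.04133035]]
[[228.57512256 341.66800439]]
[[190.79071663 307.24451725]]
[358 361 343 339 344 350 389 382 378 358 351 352 343 338 333 333 330 331
 338 346 318 259 204 134  65  26  17  12  10  11  14  12  12  14   9   7
   9   8  11  10  12  16  10  11  12   8  13  13   9  11   7   9  11   9
  11  11  10  14   9   7  10   8   7   8   9  10   8   9  11   8  11  16
  11  16  13  14  16  13  11  14   7  10  11  10  18  14  13  14   9  11
  15  11  10   8   8  11   9   8  11   9   9  10  10  10   8   7   9   8
   8   8   9  10   8   8  10   7  10   9   8   6]
```

View pics/s5.png

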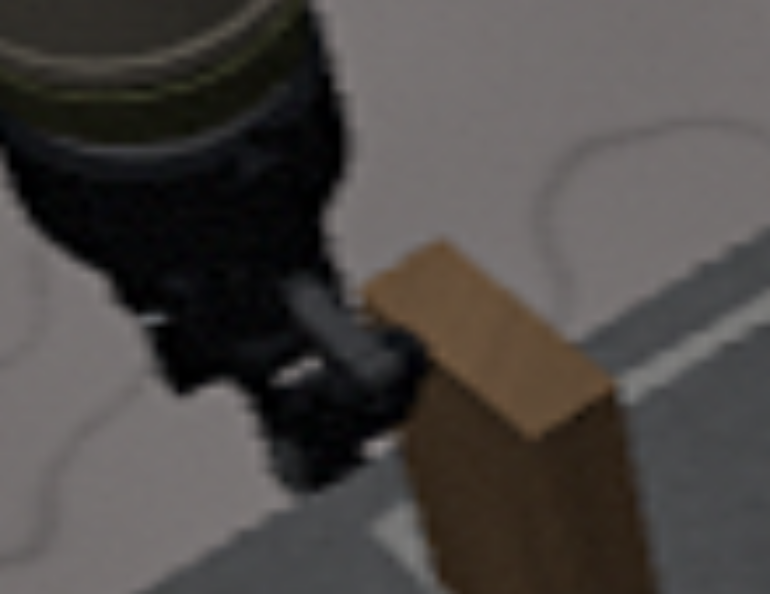

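The difference image shows the offcut hasn't moved. Its top edge isn't covered, and the part-open fingertips project about 20 mm higher than the TCP, so they passed over the top. I'll draw back, lower the tool and repeat.

play_rows(motion=[[[0, 0, 10], [0, 0, 0], 140], [[0, 0, 15], [0, 0, 0], 140], [[0, 0, 15], [0, 0, 0], 140], [[0, 0, 12], [0, 0, 0], 140], [[8, 0, 0], [0, 0, 0], 140], [[12, 0, 0], [0, 0, 0], 140], [[10, 0, 0], [0, 0, 0], 140], [[5, 0, 0], [0, 0, 0], 140]])

```text
t: 6.4
tool_pos: [0.4463, -0.1886, 0.1239]
orientation: [1.28, 1.164, -1.281]
wrist_force: [0.1, 0.5, 0.4]
grip_width: 0.448
```

```bash
python3 -c "
from plan import *
plan(-.072,-.146,.125,.04)
a=ctrl.get_image('scene');cv2.imwrite('pics/s6.png',cv2.resize(a[150:260,165:265],None,fx=7,fy=5,interpolation=2)[:,:,::-1])"
```

```text
t 6.4 tcp [ 0.4463 -0.1886  0.1239] board [-0.0718 -0.1808] F [0.15 0.46 0.36] w 0.448
tool axes
 [[-0.001  0.995 -0.097]
 [ 0.001 -0.097 -0.995]
 [-1.    -0.002 -0.001]]
turn units [ 0.01 -0.01  0.02] | shift mm now-axes [ -1.    1.2 -34.8] | after-turn axes [ -1.1   1.2 -34.8] qpos [-0.57  0.18 -0.31  1.09 -0.    1.1 ]
```

View pics/s6.png

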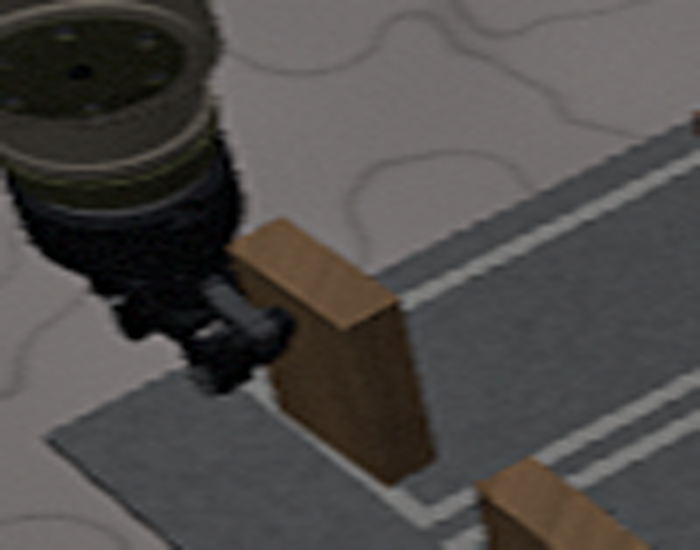

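The fingertips now sit well below the top edge, at (220,385) in the picture. I'll push slowly.

play_rows(motion=[[[0, 1, -4], [0, 0, 0], 140], [[0, 0, -5], [0, 0, 0], 140], [[0, 0, -5], [0, 0, 0], 140], [[0, 0, -4], [0, 0, 0], 140], [[0, 0, -3], [0, 0, 0], 140], [[0, 0, -3], [0, 0, 0], 140], [[0, 0, -3], [0, 0, 0], 140], [[0, 0, -3], [0, 0, 0], 140]])

```text
t: 7.45
tool_pos: [0.4508, -0.1595, 0.1251]
orientation: [1.281, 1.161, -1.281]
wrist_force: [-0.2, -0.1, 0.5]
grip_width: 0.448
```

play_rows(motion=[[[0, 0, -3], [0, 0, 0], 140], [[0, 0, -3], [0, 0, 0], 140], [[0, 0, -3], [0, 0, 0], 140], [[0, 0, -3], [0, 0, 0], 140], [[0, 0, -2], [0, 0, 0], 140], [[0, 0, -2], [0, 0, 0], 140], [[0, 0, 0], [0, 0, 0], 140], [[0, 0, 0], [0, 0, 0], 140]])

```text
t: 8.45
tool_pos: [0.4524, -0.1438, 0.1251]
orientation: [1.281, 1.161, -1.281]
wrist_force: [-0.0, 0.2, 0.3]
grip_width: 0.452
```

```bash
python3 -c "
from plan import *
st()
a=ctrl.get_image('scene');cv2.imwrite('pics/s7.png',cv2.resize(a[150:260,165:265],None,fx=7,fy=5,interpolation=2)[:,:,::-1])"
```

```text
t 8.45 tcp [ 0.4524 -0.1438  0.1251] board [-0.0719 -0.1355] F [-0.    0.15  0.31] w 0.452
```

View pics/s7.png

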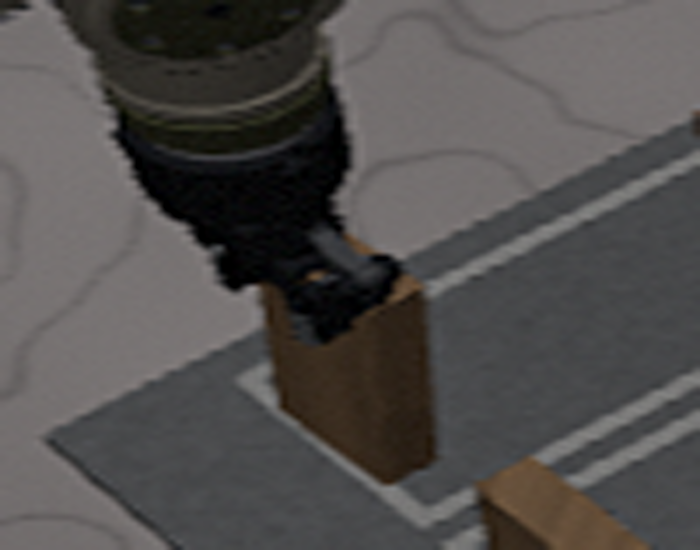

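The offcut is leaning: its top right corner moved from (400,302) to (425,285). I'll carry on slowly.

play_rows(motion=[[[0, 0, -2], [0, 0, 0], 140], [[0, 0, -2], [0, 0, 0], 140], [[0, 0, -2], [0, 0, 0], 140], [[0, 0, -2], [0, 0, 0], 140], [[0, 0, -2], [0, 0, 0], 140], [[0, 0, -2], [0, 0, 0], 140], [[0, 0, -1], [0, 0, 0], 140], [[0, 0, 0], [0, 0, 0], 140]])

```text
t: 9.5
tool_pos: [0.4536, -0.1307, 0.1251]
orientation: [1.28, 1.161, -1.28]
wrist_force: [-0.0, -0.5, -1.0]
grip_width: 0.453
```

```bash
python3 -c "
from plan import *
st()
a=ctrl.get_image('scene');cv2.imwrite('pics/s8.png',cv2.resize(a[150:260,165:305],None,fx=5,fy=5,interpolation=2)[:,:,::-1])"
```

```text
t 9.5 tcp [ 0.4536 -0.1307  0.1251] board [-0.0724 -0.1224] F [-0.03 -0.5  -1.  ] w 0.453
```

View pics/s8.png

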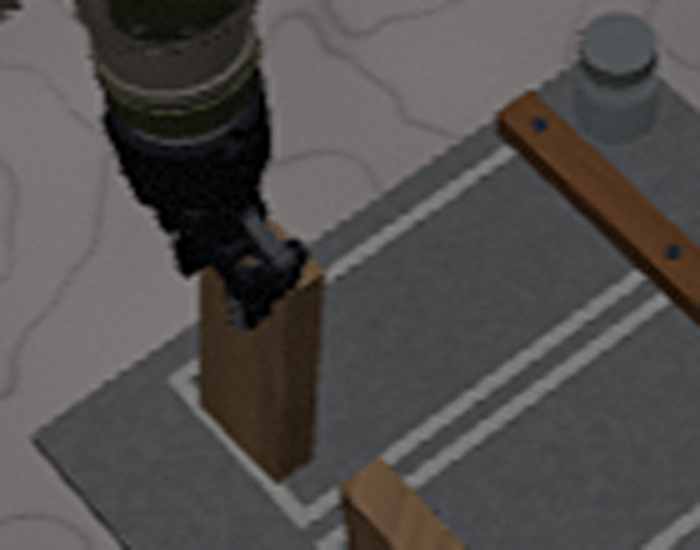

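Still supported, leaning further without having fallen. A few more millimetres should do it.

play_rows(motion=[[[0, 0, -2], [0, 0, 0], 140], [[0, 0, -2], [0, 0, 0], 140], [[0, 0, -2], [0, 0, 0], 140], [[0, 0, -2], [0, 0, 0], 140], [[0, 0, -1], [0, 0, 0], 140], [[0, 0, 0], [0, 0, 0], 140], [[0, 0, 0], [0, 0, 0], 140], [[0, 0, 0], [0, 0, 0], 140]])

```text
t: 10.55
tool_pos: [0.4545, -0.1219, 0.1251]
orientation: [1.281, 1.161, -1.281]
wrist_force: [-0.5, -0.0, 0.5]
grip_width: 0.454
```

```bash
python3 -c "
from plan import *
st()
a=ctrl.get_image('scene');cv2.imwrite('pics/s9.png',cv2.resize(a[150:260,165:305],None,fx=5,fy=5,interpolation=2)[:,:,::-1])"
```

```text
t 10.55 tcp [ 0.4545 -0.1219  0.1251] board [-0.0727 -0.1136] F [-0.49 -0.03  0.46] w 0.454
```

View pics/s9.png

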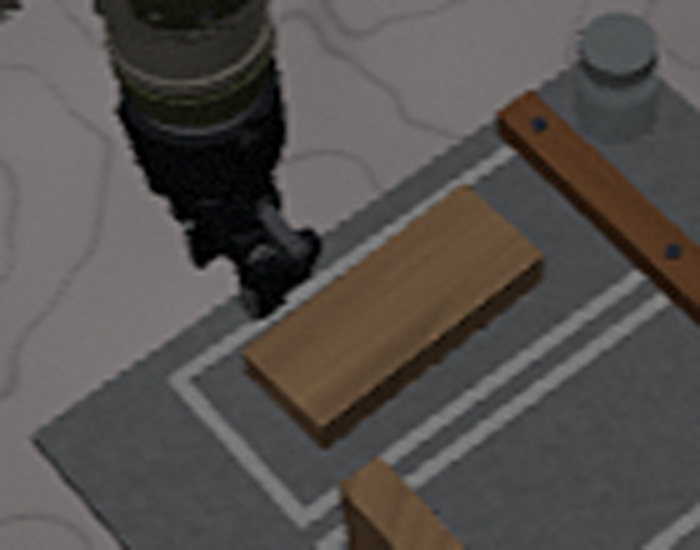

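It lies flat in its bay, short of the batten. Upper-face corners are at about (245,355), (465,187), (543,260) and (323,428). I'll measure it.

```bash
python3 -c "
from plan import *
k=np.array([[245,355],[465,187],[543,260],[323,428]])/5+[165,150]
b=np.array([w2b(w) for w in ray('scene',k,.040)]);print(b)
e=b[[1,2]].mean(0)-b[[0,3]].mean(0);print('len',np.linalg.norm(e),'yaw',np.arctan2(-e[0],e[1]),'mid',b.mean(0),'top',b[[1,2]].mean(0),'foot',b[[0,3]].mean(0))
# batten lower edge face
k=np.array([[498,115]])/5+[165,150];print(w2b(ray('scene',k,.034)[0]))
plan(-.072,b[[0,3]].mean(0)[1]-.05,.02,0.)
"
```

```text
[[-0.10146994 -0.10178799]
 [-0.1096167   0.06591283]
 [-0.04059497  0.06735591]
 [-0.03520363 -0.09747376]]
len 0.1664029805705785 yaw 0.04068988768543333 mid [-0.07172131 -0.01649825] top [-0.07510583  0.06663437] foot [-0.06833678 -0.09963088]
[-0.14074661  0.11697315]
t 10.6 tcp [ 0.4545 -0.1219  0.1251] board [-0.0728 -0.1136] F [0.64 0.59 0.67] w 0.448
tool axes
 [[ 0.     0.995 -0.097]
 [-0.    -0.097 -0.995]
 [-1.     0.     0.   ]]
turn units [ 0.46  0.   -0.  ] | shift mm now-axes [105.1  -0.7  36.1] | after-turn axes [105.1   0.8  36.1] qpos [-0.43  0.15 -0.34  1.08 -0.    1.24]
```

play_rows(motion=[[[0, 0, 12], [0.46, 0, 0], 140], [[0, 0, 18], [0, 0, 0], 140], [[0, 0, 18], [0, 0, 0], 140], [[20, 0, 0], [0, 0, 0], 140], [[20, 0, 0], [0, 0, 0], 140], [[20, 0, 0], [0, 0, 0], 140], [[20, 0, 0], [0, 0, 0], 140], [[10, 0, 0], [0, 0, 0], 140]])

```text
t: 11.6
tool_pos: [0.4476, -0.1702, 0.0341]
orientation: [1.31, 1.142, -1.312]
wrist_force: [-0.4, 0.2, 0.5]
grip_width: 0.451
```

```bash
python3 -c "
from plan import *
plan(-.071,-.12,.025,0)
a=ctrl.get_image('scene');cv2.imwrite('pics/s10.png',cv2.resize(a[150:270,165:305],None,fx=5,fy=5,interpolation=2)[:,:,::-1])"
```

```text
t 11.6 tcp [ 0.4476 -0.1702  0.0341] board [-0.073  -0.1624] F [-0.38  0.16  0.53] w 0.451
tool axes
 [[-0.001  0.99  -0.138]
 [ 0.    -0.138 -0.99 ]
 [-1.    -0.001 -0.   ]]
turn units [-0.02 -0.    0.01] | shift mm now-axes [  9.1   1.9 -42.4] | after-turn axes [  9.1   2.  -42.4] qpos [-0.53  0.24 -0.46  0.86 -0.    1.18]
```

View pics/s10.png

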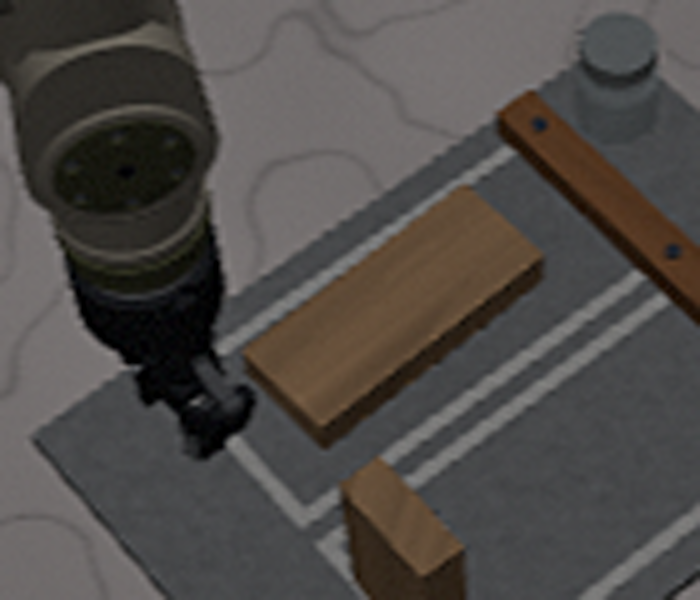

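```bash
python3 -c "
from plan import *
s,T=st()
k=np.array([[200,457],[155,405]])/5+[165,150]
for z in(.02,.03,.04,.05,.06): print(z,[w2b(w).round(3) for w in ray('scene',k,z)])
"
```

```text
t 11.65 tcp [ 0.4472 -0.1698  0.0333] board [-0.0734 -0.162 ] F [-1.19  0.21 -0.62] w 0.449
0.02 [array([-0.075, -0.155]), array([-0.119, -0.155])]
0.03 [array([-0.07 , -0.158]), array([-0.114, -0.157])]
0.04 [array([-0.065, -0.16 ]), array([-0.108, -0.16 ])]
0.05 [array([-0.06 , -0.163]), array([-0.103, -0.162])]
0.06 [array([-0.054, -0.165]), array([-0.097, -0.165])]
```

play_rows(motion=[[[3, 0, 0], [0, 0, 0], 140], [[3, 2, -3], [0, 0, 0], 140], [[3, 0, -3], [0, 0, 0], 140], [[3, 0, -3], [0, 0, 0], 140], [[2, 0, 0], [0, 0, 0], 140], [[1, 0, 0], [0, 0, 0], 140], [[0, 0, 0], [0, 0, 0], 140], [[0, 0, 0], [0, 0, 0], 140]])

```text
t: 12.65
tool_pos: [0.4517, -0.1609, 0.0202]
orientation: [1.31, 1.141, -1.31]
wrist_force: [-0.3, -0.1, 0.4]
grip_width: 0.45
```

```bash
python3 -c "
from plan import *
st()
a=ctrl.get_image('scene');cv2.imwrite('pics/s11.png',cv2.resize(a[190:260,175:255],None,fx=9,fy=8,interpolation=2)[:,:,::-1])"
```

```text
t 12.65 tcp [ 0.4517 -0.1609  0.0202] board [-0.0702 -0.1526] F [-0.26 -0.15  0.39] w 0.45
```

View pics/s11.png

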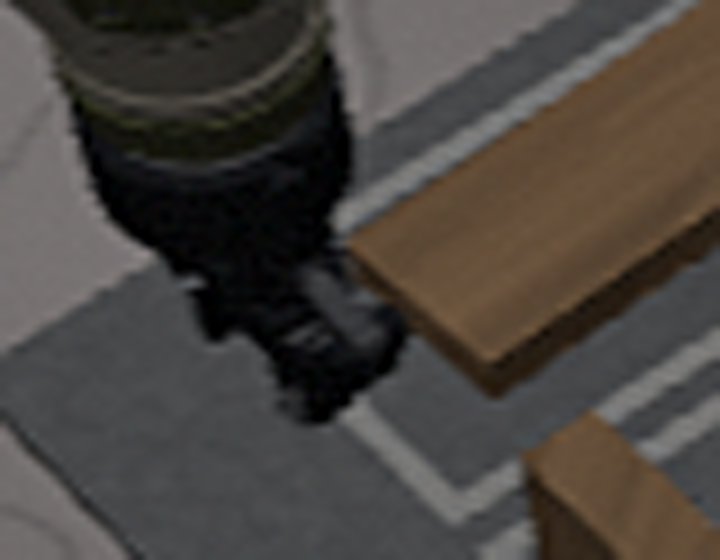

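```bash
python3 -c "
from plan import *
k=np.array([[310,425],[210,342]])/[9,8]+[175,190]
for z in(.015,.025,.035,.045,.055): print(z,[w2b(w).round(3) for w in ray('scene',k,z)])
"
```

```text
0.015 [array([-0.065, -0.148]), array([-0.113, -0.152])]
0.025 [array([-0.06, -0.15]), array([-0.108, -0.154])]
0.035 [array([-0.055, -0.153]), array([-0.102, -0.157])]
0.045 [array([-0.05 , -0.155]), array([-0.097, -0.159])]
0.055 [array([-0.045, -0.158]), array([-0.091, -0.162])]
```

play_rows(motion=[[[2, 0, 0], [0, 0, 0], 140], [[2, 0, 0], [0, 0, 0], 140], [[2, 0, 0], [0, 0, 0], 140], [[2, 0, 0], [0, 0, 0], 140], [[1, 0, 0], [0, 0, 0], 140], [[1, 0, 0], [0, 0, 0], 140], [[0, 0, 0], [0, 0, 0], 140], [[0, 0, 0], [0, 0, 0], 140]])

```text
t: 13.7
tool_pos: [0.4516, -0.1608, 0.0101]
orientation: [1.31, 1.141, -1.31]
wrist_force: [-0.5, 0.4, -0.2]
grip_width: 0.45
```

```bash
python3 -c "
from plan import *
st()
a=ctrl.get_image('scene');cv2.imwrite('pics/s12.png',cv2.resize(a[190:260,175:255],None,fx=9,fy=8,interpolation=2)[:,:,::-1])"
```

```text
t 13.7 tcp [ 0.4516 -0.1608  0.0101] board [-0.0703 -0.1525] F [-0.51  0.43 -0.24] w 0.45
```

View pics/s12.png

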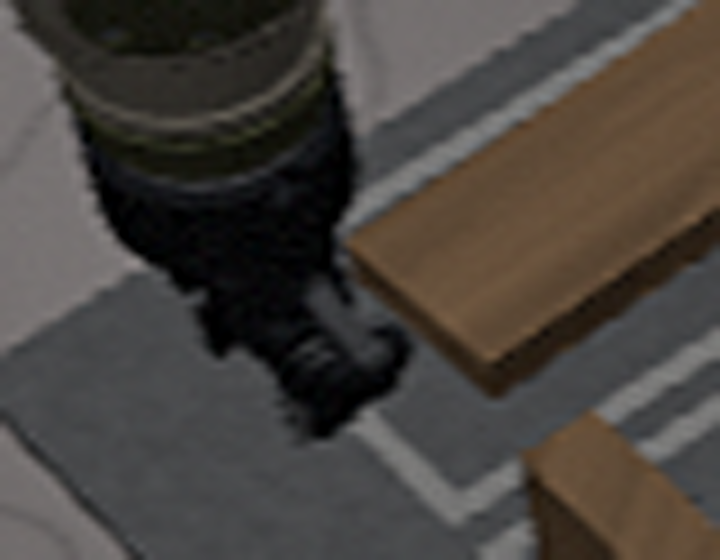

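play_rows(motion=[[[1, 0, 0], [0, 0, 0], 140], [[1, 0, 0], [0, 0, 0], 140], [[1, 0, 0], [0, 0, 0], 140], [[1, 0, 0], [0, 0, 0], 140], [[1, 0, 0], [0, 0, 0], 140], [[0, 0, 0], [0, 0, 0], 140], [[0, 0, 0], [0, 0, 0], 140], [[0, 0, 0], [0, 0, 0], 140]])

```text
t: 14.75
tool_pos: [0.4517, -0.1608, 0.0052]
orientation: [1.31, 1.141, -1.31]
wrist_force: [0.1, -1.0, 0.6]
grip_width: 0.446
```

play_rows(motion=[[[1, 0, 0], [0, 0, 0], 140], [[1, 0, 0], [0, 0, 0], 140], [[1, 0, 0], [0, 0, 0], 140], [[0, 0, 0], [0, 0, 0], 140], [[0, 0, 0], [0, 0, 0], 140], [[0, 0, 0], [0, 0, 0], 140], [[0, 0, 0], [0, 0, 0], 140], [[0, 0, 0], [0, 0, 0], 140]])

```text
t: 15.75
tool_pos: [0.4516, -0.1608, 0.0021]
orientation: [1.31, 1.141, -1.31]
wrist_force: [0.5, -0.3, -0.3]
grip_width: 0.455
```

play_rows(motion=[[[0, 0, -6], [0, 0, 0], 140], [[0, 0, -8], [0, 0, 0], 140], [[0, 0, -8], [0, 0, 0], 140], [[0, 0, -8], [0, 0, 0], 140], [[0, 0, -6], [0, 0, 0], 140], [[0, 0, -5], [0, 0, 0], 140], [[0, 0, -5], [0, 0, 0], 140], [[0, 0, -4], [0, 0, 0], 140]])

```text
t: 16.75
tool_pos: [0.4585, -0.111, 0.0021]
orientation: [1.31, 1.141, -1.31]
wrist_force: [-0.3, 0.0, 0.5]
grip_width: 0.45
```

```bash
python3 -c "
from plan import *
st()
a=ctrl.get_image('scene');cv2.imwrite('pics/s13.png',cv2.resize(a[150:270,165:305],None,fx=5,fy=5,interpolation=2)[:,:,::-1])"
```

```text
t 16.75 tcp [ 0.4585 -0.111   0.0021] board [-0.0703 -0.1023] F [-0.25  0.01  0.52] w 0.45
```

View pics/s13.png

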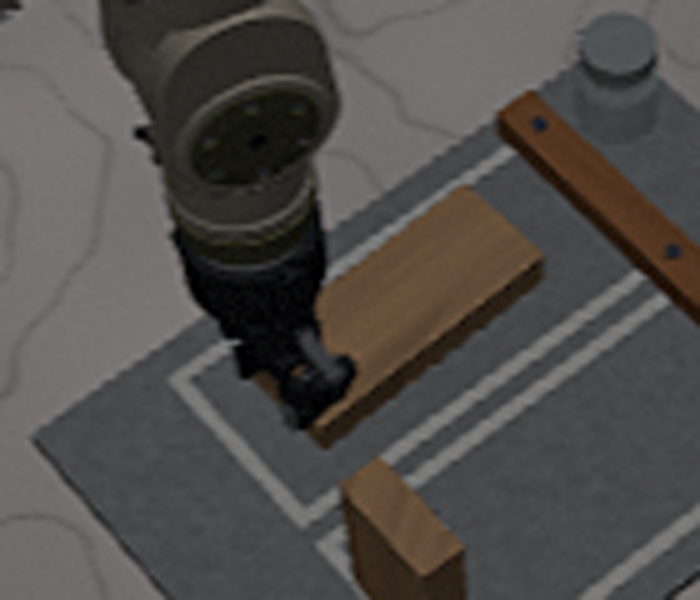

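play_rows(motion=[[[0, 0, -3], [0, 0, 0], 140], [[0, 0, -3], [0, 0, 0], 140], [[0, 0, -3], [0, 0, 0], 140], [[0, 0, -3], [0, 0, 0], 140], [[0, 0, -2], [0, 0, 0], 140], [[0, 0, 0], [0, 0, 0], 140], [[0, 0, 0], [0, 0, 0], 140], [[0, 0, 0], [0, 0, 0], 140]])

```text
t: 17.8
tool_pos: [0.4604, -0.0975, 0.0021]
orientation: [1.31, 1.141, -1.31]
wrist_force: [0.6, -0.1, -0.3]
grip_width: 0.448
```

```bash
python3 -c "
from plan import *
st()
a=ctrl.get_image('scene');cv2.imwrite('pics/s14.png',cv2.resize(a[150:270,165:305],None,fx=5,fy=5,interpolation=2)[:,:,::-1])"
```

```text
t 17.8 tcp [ 0.4604 -0.0975  0.0021] board [-0.0703 -0.0886] F [ 0.6  -0.15 -0.33] w 0.448
```

View pics/s14.png

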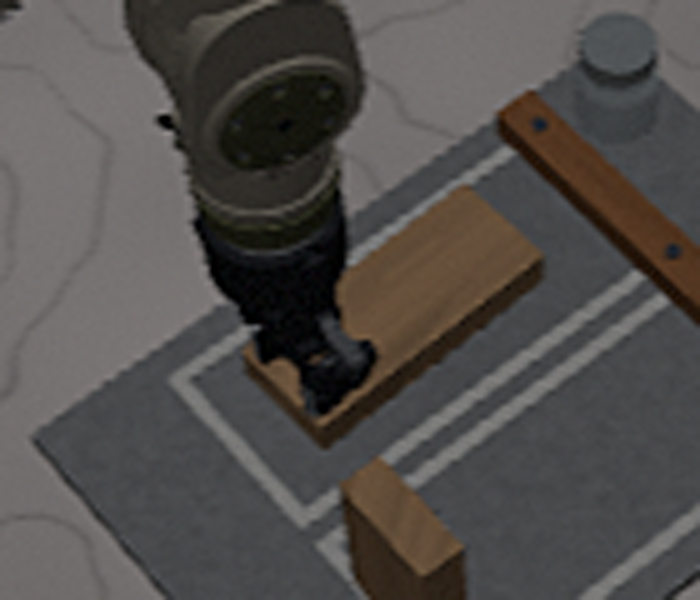

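The fingers are again above the block: the offcut is unmoved and the right tip at (318,412) overlaps its top face. So the part-open tips sit nearly 40 mm behind the reported TCP. I'll draw back and go lower by a known-safe amount, since the tips are still above 0.040.

play_rows(motion=[[[0, 0, 10], [0, 0, 0], 140], [[0, 0, 12], [0, 0, 0], 140], [[0, 0, 14], [0, 0, 0], 140], [[0, 0, 12], [0, 0, 0], 140], [[4, 0, 0], [0, 0, 0], 140], [[4, 0, 0], [0, 0, 0], 140], [[4, 0, 0], [0, 0, 0], 140], [[0, 0, 0], [0, 0, 0], 140]])

```text
t: 18.85
tool_pos: [0.4534, -0.1444, -0.0104]
orientation: [1.309, 1.142, -1.31]
wrist_force: [-0.5, -0.1, 0.0]
grip_width: 0.451
```

```bash
python3 -c "
from plan import *
s,T=st()
a=ctrl.get_image('scene');cv2.imwrite('pics/s15.png',cv2.resize(a[190:260,175:255],None,fx=9,fy=8,interpolation=2)[:,:,::-1])
for dx in(-.036,-.019,.019,.036):
  for z in (-.01,.012,.024,.036): print(dx,z,((proj('scene',np.r_[b2w(*(w2b(s['tool_pos'])+[dx,-.011])),z])-[175,190])*[9,8]).round())
"
```

```text
t 18.85 tcp [ 0.4534 -0.1444 -0.0104] board [-0.0708 -0.136 ] F [-0.52 -0.09  0.03] w 0.451
-0.036 -0.01 [[244. 381.]]
-0.036 0.012 [[235. 350.]]
-0.036 0.024 [[231. 333.]]
-0.036 0.036 [[226. 316.]]
-0.019 -0.01 [[275. 412.]]
-0.019 0.012 [[267. 382.]]
-0.019 0.024 [[263. 365.]]
-0.019 0.036 [[258. 348.]]
0.019 -0.01 [[347. 483.]]
0.019 0.012 [[340. 453.]]
0.019 0.024 [[336. 437.]]
0.019 0.036 [[332. 420.]]
0.036 -0.01 [[380. 516.]]
0.036 0.012 [[373. 486.]]
0.036 0.024 [[369. 470.]]
0.036 0.036 [[365. 453.]]
```

View pics/s15.png

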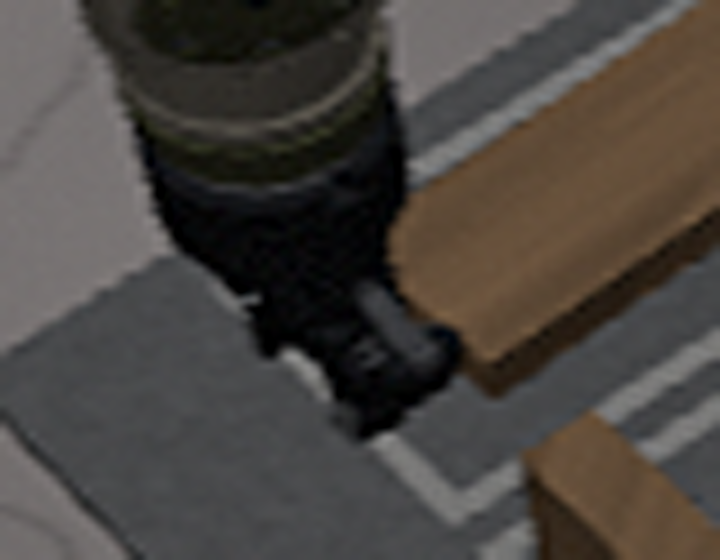

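With the tips projected against this view they are at z ≈ 0.035 (right tip (350,435), left inner (265,352)). I'll go 11 mm lower.

play_rows(motion=[[[2, 0, 0], [0, 0, 0], 140], [[2, 0, 0], [0, 0, 0], 140], [[2, 0, 0], [0, 0, 0], 140], [[2, 0, 0], [0, 0, 0], 140], [[2, 0, 0], [0, 0, 0], 140], [[1, 0, 0], [0, 0, 0], 140], [[0, 0, 0], [0, 0, 0], 140], [[0, 0, 0], [0, 0, 0], 140]])

```text
t: 19.9
tool_pos: [0.4539, -0.145, -0.0209]
orientation: [1.31, 1.141, -1.31]
wrist_force: [-0.4, -1.2, -0.3]
grip_width: 0.449
```

play_rows(motion=[[[0, 0, -5], [0, 0, 0], 140], [[0, 0, -5], [0, 0, 0], 140], [[0, 0, -5], [0, 0, 0], 140], [[0, 0, -5], [0, 0, 0], 140], [[0, 0, -5], [0, 0, 0], 140], [[0, 0, -5], [0, 0, 0], 140], [[0, 0, -5], [0, 0, 0], 140], [[0, 0, -5], [0, 0, 0], 140]])

```text
t: 20.9
tool_pos: [0.4593, -0.105, -0.0209]
orientation: [1.31, 1.141, -1.31]
wrist_force: [0.0, -0.8, -0.4]
grip_width: 0.45
```

```bash
python3 -c "
from plan import *
st()
a=ctrl.get_image('scene');cv2.imwrite('pics/s16.png',cv2.resize(a[150:270,165:305],None,fx=5,fy=5,interpolation=2)[:,:,::-1])"
```

```text
t 20.9 tcp [ 0.4593 -0.105  -0.0209] board [-0.0703 -0.0962] F [ 0.01 -0.84 -0.35] w 0.45
```

View pics/s16.png

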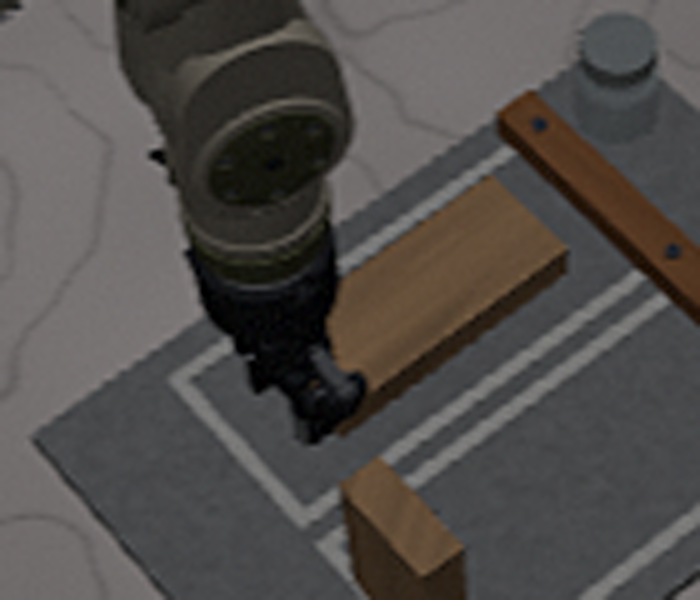

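It slides now; the top-end corners moved to (490,178) and (567,250).

```bash
python3 -c "
from plan import *
k=np.array([[490,178],[567,250]])/5+[165,150]
b=np.array([w2b(w) for w in ray('scene',k,.040)]);print(b,b.mean(0),(b[1]-b[0])[1]/.07)
"
```

```text
[[-0.10499027  0.08116955]
 [-0.03681573  0.08235261]] [-0.070903    0.08176108] 0.016900971401960507
```

Gap is about 33–35 mm, and the offcut is nearly square and centred. I'll push 28 mm, then use small steps.

play_rows(motion=[[[0, 0, -4], [0, 0, 0], 140], [[0, 0, -4], [0, 0, 0], 140], [[0, 0, -4], [0, 0, 0], 140], [[0, 0, -4], [0, 0, 0], 140], [[0, 0, -4], [0, 0, 0], 140], [[0, 0, -4], [0, 0, 0], 140], [[0, 0, -3], [0, 0, 0], 140], [[0, 0, -1], [0, 0, 0], 140]])

```text
t: 21.95
tool_pos: [0.4631, -0.0774, -0.0209]
orientation: [1.309, 1.141, -1.31]
wrist_force: [-0.1, -0.6, 0.5]
grip_width: 0.453
```

```bash
python3 -c "
from plan import *
st()
a=ctrl.get_image('scene');cv2.imwrite('pics/s17.png',cv2.resize(a[165:245,220:310],None,fx=8,fy=7,interpolation=2)[:,:,::-1])"
```

```text
t 21.95 tcp [ 0.4631 -0.0774 -0.0209] board [-0.0703 -0.0683] F [-0.15 -0.56  0.47] w 0.453
```

View pics/s17.png

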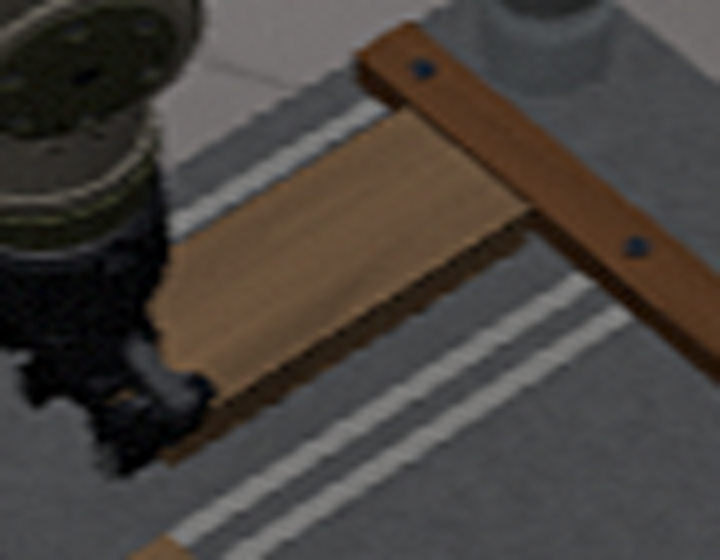

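Close to the batten, with the top corners at (405,108) and (530,208). I'll use millimetre steps from here.

play_rows(motion=[[[0, 0, -1], [0, 0, 0], 140], [[0, 0, -1], [0, 0, 0], 140], [[0, 0, -1], [0, 0, 0], 140], [[0, 0, -1], [0, 0, 0], 140], [[0, 0, 0], [0, 0, 0], 140], [[0, 0, 0], [0, 0, 0], 140], [[0, 0, 0], [0, 0, 0], 140], [[0, 0, 0], [0, 0, 0], 140]])

```text
t: 23.0
tool_pos: [0.4637, -0.0736, -0.0209]
orientation: [1.31, 1.141, -1.31]
wrist_force: [-0.5, 0.1, 0.4]
grip_width: 0.454
```

```bash
python3 -c "
from plan import *
st()
k=np.array([[405,108],[530,208]])/[8,7]+[220,165]
print([w2b(w) for w in ray('scene',k,.040)])
a=ctrl.get_image('scene');cv2.imwrite('pics/s18.png',cv2.resize(a[170:205,260:300],None,fx=18,fy=16,interpolation=2)[:,:,::-1])"
```

```text
t 23.0 tcp [ 0.4637 -0.0736 -0.0209] board [-0.0703 -0.0645] F [-0.48  0.14  0.36] w 0.454
[array([-0.10462658,  0.11024547]), array([-0.0359196 ,  0.11167081])]
```

View pics/s18.png

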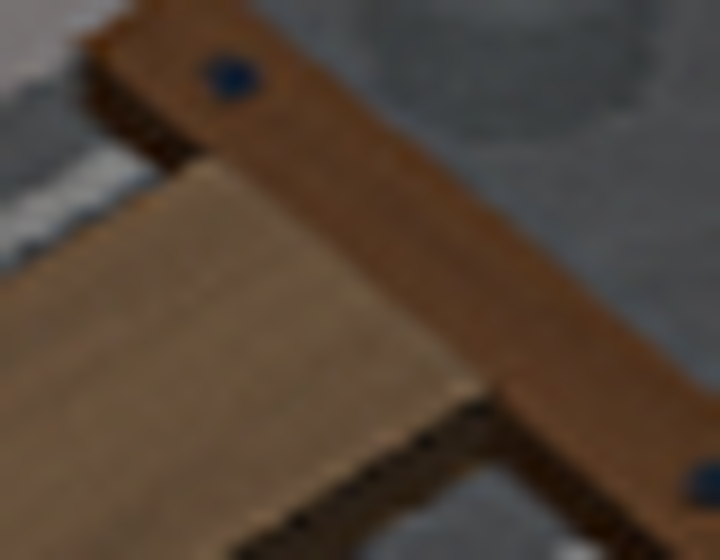

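play_rows(motion=[[[0, 0, -1], [0, 0, 0], 140], [[0, 0, -1], [0, 0, 0], 140], [[0, 0, 0], [0, 0, 0], 140], [[0, 0, 0], [0, 0, 0], 140], [[0, 0, 0], [0, 0, 0], 140], [[0, 0, 0], [0, 0, 0], 140], [[0, 0, 0], [0, 0, 0], 140], [[0, 0, 0], [0, 0, 0], 140]])

```text
t: 24.05
tool_pos: [0.4637, -0.073, -0.0209]
orientation: [1.308, 1.139, -1.312]
wrist_force: [-2.3, -6.1, -0.4]
grip_width: 0.456
```

The force rose to 6 N and the tool stopped, so the offcut is against the batten. Drawing back.

play_rows(motion=[[[0, 0, 4], [0, 0, 0], 140], [[0, 0, 10], [0, 0, 0], 140], [[0, 0, 15], [0, 0, 0], 140], [[0, 0, 20], [0, 0, 0], 140], [[0, 0, 20], [0, 0, 0], 140], [[-20, 0, 10], [0, 0, 0], 140], [[-30, 0, 10], [0, 0, 0], 140], [[-30, 0, 10], [0, 0, 0], 140]])

```text
t: 25.05
tool_pos: [0.4499, -0.1708, 0.0598]
orientation: [1.31, 1.141, -1.311]
wrist_force: [0.3, -0.6, 0.3]
grip_width: 0.453
```

play_rows(motion=[[[-40, 0, 30], [0, 0, 0], 140], [[-40, 0, 30], [0, 0, 0], 140], [[-20, 0, 30], [0, 0, 0], 140], [[0, 0, 30], [0, 0, 0], 140], [[0, 0, 20], [0, 0, 0], 140], [[0, 0, 0], [0, 0, 0], 140], [[0, 0, 0], [0, 0, 0], 140], [[0, 0, 0], [0, 0, 0], 140]])

```text
t: 26.05
tool_pos: [0.4311, -0.3074, 0.1589]
orientation: [1.309, 1.142, -1.309]
wrist_force: [0.1, 0.2, -0.7]
grip_width: 0.451
```

```bash
python3 -c "
from plan import *
st()
a=ctrl.get_image('scene');cv2.imwrite('pics/s19.png',cv2.resize(a[150:270,175:315],None,fx=5,fy=5,interpolation=2)[:,:,::-1])
a=ctrl.get_image('top');cv2.imwrite('pics/t19.png',cv2.resize(a[150:270,200:355],None,fx=5,fy=5,interpolation=2)[:,:,::-1])"
```

```text
t 26.05 tcp [ 0.4311 -0.3074  0.1589] board [-0.0705 -0.3005] F [ 0.05  0.16 -0.67] w 0.451
```

View pics/s19.png

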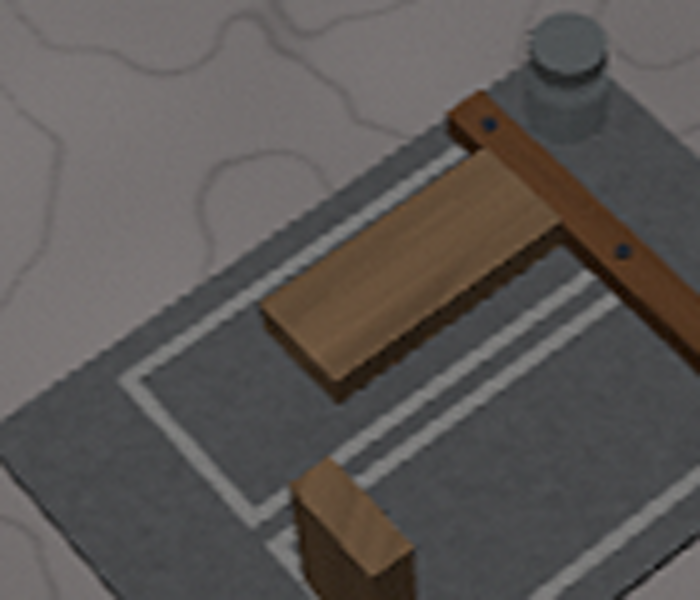

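View pics/t19.png

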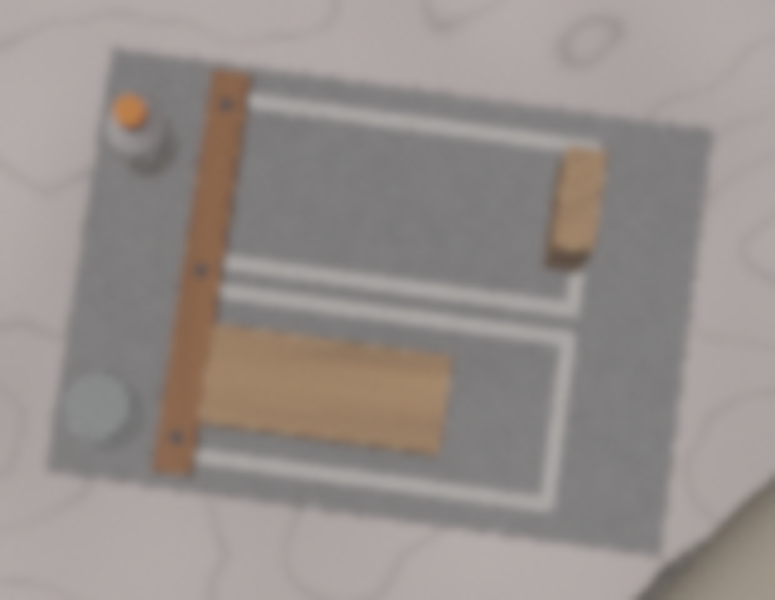

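The offcut is flush and square against the batten, top end at (210,375) and foot end at (445,405), and centred in its bay. The shorter one stands at (578,200), exactly as before. One numeric check, then I'll hand in.

```bash
python3 -c "
from plan import *
k=np.array([[213,325],[451,357],[438,455],[200,424]])
b=np.array([w2b(w) for w in ray('top',(k+.5)/5+[200,150]-.5,.04)]);print(b,b.mean(0),b[[0,3]].mean(0))
e=b[[0,3]].mean(0)-b[[1,2]].mean(0);print('yaw',-e[0]/e[1])
ctrl.close_job();print(ctrl.get_state()['t'])"
```

```text
[[-0.03839348  0.11512816]
 [-0.03831223 -0.05331996]
 [-0.10759502 -0.05332966]
 [-0.10842891  0.11409918]] [-0.07318241  0.03064443] [-0.07341119  0.11461367]
yaw 0.002724621820054335
the job is handed in; nothing more can be done
the job is handed in; nothing more can be done
```

I tipped the taller offcut (in the bay nearer the robot, bay_a) with a slow push near its top. It fell flat with its top end about 45 mm short of the batten. I then pushed it by its foot end with two spread fingers until the force rose to about 6 N at the batten. Finally I drew back about 0.23 m, clear of everything, and handed in at about 26 s.

- **Last checks (top view):** top end at board y ≈ 0.1146 against the batten at 0.115. Middle at x ≈ -0.073, about 3 mm off the bay's centre line. Out of square by about 0.003 rad.
- **Other things:** the shorter offcut, glue and jar look unmoved in the top view. I did not measure them, and I did not check the hammer, driver, tape or carton after the moves. The arm stayed well away from those.
- **What disagreed:** the part-open fingertips sat some 40 mm farther back than the reported TCP suggested. The first tipping push and the first foot push therefore passed over the offcut without moving it. I drew back both times, went lower and repeated; the final foot push ran with the reported TCP at z = -0.021 and no sign of contact with the panel.

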